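# Clamp a re-glued tablet in the twin-screw press

### The arm

A 6-joint arm with a two-finger parallel gripper is mounted at the origin on the work surface. World frame = base frame: x ahead of the robot, y to its left, z up, the work surface at z = 0. Lengths are in m, angles in rad, forces in N, time in s.
With the tool pointing down it reaches from about 0.3 to 0.775 m from the base axis. Payload 14.6 kg.
Tool frame: the origin (TCP) lies midway between the tips of the shut fingers; the grasp point (between the pads) lies 19 mm behind it; z points along the fingers, y is the direction in which the jaws open and shut (so a half turn about z gives the same grasp; the last joint's range is limited). The gripper opens to 94 mm and grips with 3 to 60 N. Pads are 16 mm wide; open, the fingers measure 119 mm over their backs; the gripper's body (75 mm by 177 mm) begins 78 mm behind the grasp point.
Start: joints at [1.212, 0.3, 1.521, -0, 1.321, -0.067], TCP at [0.158, 0.527, 0.205] pointing down, gripper open.
Joint ranges: [-3.03, 3.03], [-0.79, 2.21], [0.23, 2.52], [-1.04, 4.18], [0, 3.07], [-2.55, 2.55]. Speed limits (rad/s): [2.22, 2.22, 2.57, 3.14, 3.14, 3.14].

### API

Orientations are given as a unit quaternion [w, x, y, z].
In Python, from plant import state, capture, calibration, hand_in gives the robot as it stands.
- The arm moves only by the tool play_rows, never from a script. Its arguments are lists of equal length, an entry for each row: "xyz": the shift along the tool's x, y, z in mm, a list of three; "spin": the turn about the tool's z in degrees; "fingers": the closure in counts, from 0 (fully open) to 255 (shut). In form: {"xyz": [[x, y, z], ...], "spin": [spin, ...], "fingers": [fingers, ...]}. A call has 1 to 10 rows; each row shifts and turns the commanded pose from where the row before left it, along the tool's axes as they then stand; what a row does not reach is not made up. A row lasts 1/10 s, in which the tool goes at most 50 mm and 8.59 degrees, less where a joint would pass 70% of its speed; a pose out of reach is approached as far as the arm can. A call is refused whole if a number of a shift passes 50 or a number of a turn 8.59, either way. A call with a gripper value outside its range is refused whole. The fingers move at their own pace and stop on an object; the grip force is fixed at half the most. Time passes only in rows, so rows that do not move let the fingers close. It gives the time, the measured TCP pose, the force and the opening at its end, in the units of the state.
- state(): the state, without advancing time (a new reading comes with each control period).
- capture(name): name is "scene" or "top" or "wrist"; returns (picture, depth): 400x640x3 uint8, red, green, blue; 400x640 float32, m along the optical axis (not along the pixel's ray), 0 where there is no reading.
- calibration(name): a dict with "fx", "fy", "cx", "cy" (pixels), "distortion" ([k1, k2, p1, p2, k3] as OpenCV has them; the pictures are not rectified), "R" (3x3) and "t" (3): a world point X has camera coordinates R X + t; the wrist camera has in their place "tool_from_camera" (4x4, takes a point from camera to tool coordinates, whose origin is the TCP and whose axes are the flange's). Camera axes: x right, y down, z forward; pixel columns grow to the right and rows downward; lengths in m; the calibration is good to about 2 mm. A picture is of the moment at which its call begins: read the wrist's pose just before it. calibration takes no time and is no camera call.
- hand_in(): hands the job in, once; it reports no verdict.
The state is a dict: "time_s": time; "joint_pos": joint angles; "joint_vel": joint speeds; "tau": joint torques, N m; "position": TCP position; "eef_rot": TCP orientation; "wrist_force": force on the tool from outside, world axes, zero at the start; "wrist_torque": the same for the moment, N m; "gripper_width": finger opening in m.
Only numpy, scipy, OpenCV 4.12 (cv2) and the standard library are available. Lean on these libraries where they do the work, as an engineer would, in place of code of your own. Each camera call takes 0.05 s, during which the arm holds its last target.

### The job

The tablet lying in the twin-screw press has fresh adhesive under its glass and must be clamped while it sets. Turn the press's two black knobs clockwise alternately, about a quarter turn at a time, so that the bridge comes down level, until both sprung shoes touch the glass, and then give each knob about a quarter turn more, no further. Leave the bridge level, do not shift the tablet or the other things on the bench, and let go.

Things in the scene. Friction and masses are not known exactly. Their poses are not given: they have to be found in the camera images.
- press: Twin-screw bonding press, fixed to the bench: grey base plate 220 x 380 x 18 mm, light grey rubber bed on it (top 22 mm above the bench), two upright fixed threaded steel studs, 20 mm thick, at y = +155 mm (left) and -155 mm (right) of this frame, tops 158 mm above the bench. Origin on the bench under the plate's centre; z up, y along the bridge, x across it.
- knob_left_grip (a point): Middle of the grip of the left knob (on the bridge's +y end), on its upright axis: black ribbed, round, 50 mm diameter, 30 mm high. Below it a neck 26 mm thick, 20 mm high, and a steel seat 6 mm high on the bridge. It is a hand nut on the stud: clockwise from above it sinks with its end of the bridge, 12 mm a turn. The stud stands up to 18 mm above the grip.
- knob_right_grip (a point): The same for the right knob (on the bridge's -y end). For both: turning takes about 0.26 N m at any speed and a knob stays where it is left; when the shoes below press on the glass it takes more, 0.0019 N m per newton on the shoe next to it: a step of about 0.08 N m at first touch and 0.13 N m in all after a further quarter turn.
- bar: The moving bridge: an aluminium bar 355 x 40 x 30 mm along y, with a cross-arm 135 x 30 mm over each shoe. Each knob carries its end of it down and up. Origin at its centre; z is upright when it is level. The glass is in danger when one end is more than 5 mm lower than the other.
- bar_end_left (a point): Point on the bridge's top face on the left screw's axis, 41 mm below the middle of the left knob's grip.
- bar_end_right (a point): The same at the right screw.
- shoe_left: Left pressing shoe: steel bar with a rubber face below, 150 mm along x, 24 x 12 mm, hung under the bridge 104 mm left of its centre on two guide pins with springs. Origin 9 mm above its underside. Hanging free, its underside is 58 mm below the bridge's top face. Its springs yield upwards from 40 N on, up to 10 mm; then each mm the bridge sinks adds about 12 N. The pin heads above the cross-arm rise as it yields.
- shoe_right: The same, 104 mm right of the bridge's centre.
- tablet_top (a point): Centre of the tablet's glass, its upper face, 30 mm above the bench. The tablet is loose, 168 x 246 x 8 mm, about 0.5 kg, lying glass up on the rubber bed with its short edges under the two shoes. At the start the ends of the bridge hold the shoes about 3.5 to 5.5 mm above the glass.
- keyboard: Bystander: loose black compact keyboard, 135 x 300 x 19 mm, on the bench to the right of the press. Origin under its centre.
- tape_roll: Bystander: roll of amber tape, 90 mm across, 25 mm high, on the bench to the left of the press. Origin under its centre.
- screw_tray: Bystander: open grey tray with three compartments, 100 x 150 x 28 mm, on the bench to the left of the press. Origin under its centre.
- screwdriver: Bystander: screwdriver 190 mm long with a grey handle, lying on the bench to the right of the press, beyond the keyboard.

How it is judged:
By the outcome, as a careful person would: the job done as asked, in the order asked, and still so for the second after the job is handed in, with the robot touching nothing.
It also fails if it takes over 72 s, if anything falls off the work surface, if the arm or the gripper's body presses on something with over 40 N, if the wrist force passes 120 N, or if a joint passes its speed limit or range.

## Working session

There is one attempt and no reset: what is moved stays moved. The work goes in short steps, Python scripts to look and compute and a tool call to move; the robot and the scene stay as the last step left them, time stands still between calls to the robot, and variables do not carry over. Pictures are saved under pics/ and viewed, and the job is handed in when it is done.

Besides the shell and the picture viewer there is one more tool, called after "Request:" as name([rows], argument=value, ...), one row to a line, values as JSON. play_rows: Moves the arm, as the interface text tells. Its arguments: {"type":"object","properties":{"xyz":{"type":"array"},"spin":{"type":"array"},"fingers":{"type":"array"}},"required":["xyz","spin","fingers"]}

```bash
mkdir -p pics; ls; python3 - <<'E'
from plant import state,capture,calibration
import cv2,numpy as np
print(state())
for n in ("scene","top"):
    p,d=capture(n); cv2.imwrite(f"pics/{n}0.png",p[:,:,::-1]); np.save(f"pics/{n}0.npy",d)
    c=calibration(n); print(n,c)
print(calibration("wrist"))
E
```

```text
pics
{'time_s': 0.0, 'joint_pos': array([ 1.21242066e+00,  3.00447041e-01,  1.52158437e+00,  3.53084342e-05,
        1.32065276e+00, -6.66081969e-02]), 'joint_vel': array([ 0.00131258,  0.0009793 , -0.0014724 , -0.00106884,  0.00301908,
       -0.00182626]), 'tau': array([ 8.42059144e-04, -5.31795073e+01, -3.52744532e+01,  7.08994735e-02,
        2.43010547e-02, -7.59577097e-05]), 'position': array([0.15811508, 0.52652048, 0.20489812]), 'eef_rot': array([-1.31816253e-04,  1.45371148e-01,  9.89377042e-01, -5.29876755e-04]), 'wrist_force': array([ 0.00141982,  0.10971332, -0.03241606]), 'wrist_torque': array([ 0.00268605,  0.01288355, -0.01780931]), 'gripper_width': 0.09423273909723522}
scene {'fx': 389.090504061908, 'fy': 389.090504061908, 'cx': 323.8885369203589, 'cy': 199.57373706957372, 'distortion': array([-0.0705199,  0.       ,  0.       ,  0.       ,  0.       ]), 'R': array([[ 0.30596282,  0.95204232, -0.00147344],
       [ 0.75284099, -0.24289123, -0.61174692],
       [-0.58276684,  0.18606255, -0.79105217]]), 't': array([-0.14346341, -0.332943  ,  1.55522246])}
top {'fx': 46
[... 234 characters left out ...]

       [-0.98791242, -0.02014298, -0.1536988 ],
       [ 0.15382823, -0.00503302, -0.98808479]]), 't': array([-0.03659816,  0.51196566,  1.48416279])}
{'fx': 327.82226837125955, 'fy': 327.82226837125955, 'cx': 316.4210068555383, 'cy': 195.93189564125578, 'distortion': array([0.02056186, 0.        , 0.        , 0.        , 0.        ]), 'tool_from_camera': array([[ 8.19248852e-04, -9.68945705e-01, -2.47272217e-01,
         7.17280042e-02],
       [ 9.99999541e-01,  9.16429697e-04, -2.77921002e-04,
         1.09025503e-03],
       [ 4.95897964e-04, -2.47271876e-01,  9.68946012e-01,
        -1.78936414e-01],
       [ 0.00000000e+00,  0.00000000e+00,  0.00000000e+00,
         1.00000000e+00]])}
```

View pics/scene0.png

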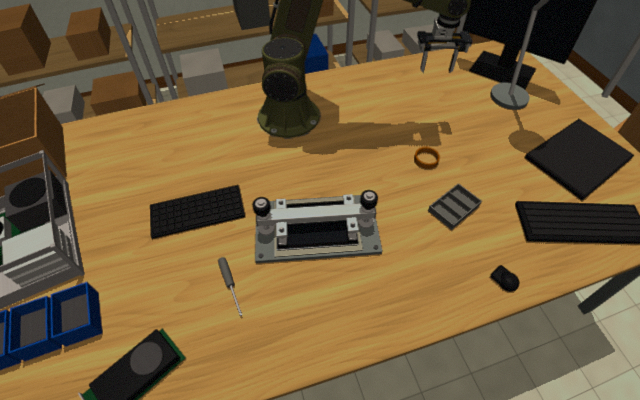

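View pics/top0.png

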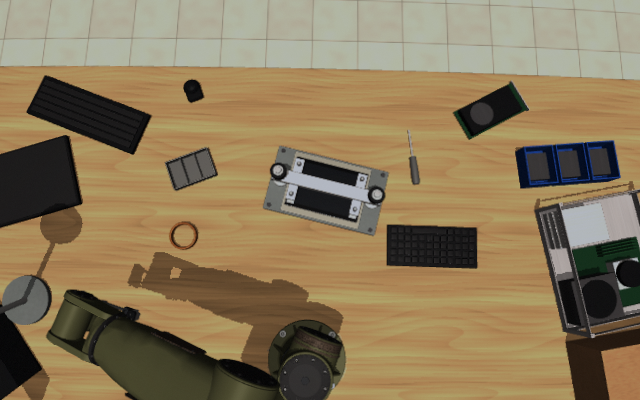

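The press is in the middle of the top view, with its knobs at about (279,170) and (376,194). I'll measure it from the depth images.

```bash
cat > h.py <<'E'
import numpy as np,cv2
from plant import state,capture,calibration
from scipy.spatial.transform import Rotation as Ro
def cloud(n,d,pose=None):
    c=calibration(n); K=np.array([[c['fx'],0,c['cx']],[0,c['fy'],c['cy']],[0,0,1]])
    v,u=np.mgrid[0:400,0:640]
    p=cv2.undistortPoints(np.stack([u,v],-1).reshape(-1,1,2).astype(np.float64),K,c['distortion']).reshape(400,640,2)
    X=np.dstack([p[...,0]*d,p[...,1]*d,d])
    if n=='wrist':
        T=c['tool_from_camera']; X=X@T[:3,:3].T+T[:3,3]
        R=quat(pose['eef_rot']); return X@R.T+pose['position']
    return (X-c['t'])@c['R']
def quat(q): return Ro.from_quat(np.r_[q[1:],q[0]]).as_matrix()
def proj(n,P,pose=None):
    c=calibration(n); K=np.array([[c['fx'],0,c['cx']],[0,c['fy'],c['cy']],[0,0,1]])
    P=np.atleast_2d(P).astype(float)
    if n=='wrist':
        T=c['tool_from_camera']; R=quat(pose['eef_rot'])
        Y=((P-pose['position'])@R-T[:3,3])@T[:3,:3]
    else: Y=P@c['R'].T+c['t']
    return cv2.projectPoints(Y,np.zeros(3),np.zeros(3),K,c['distortion'])[0].reshape(-1,2)
def circ(P):
    A=np.c_[2*P[:,:2],np.ones(len(P))]; s=np.linalg.lstsq(A,(P[:,:2]**2).sum(1),rcond=None)[0]
    return s[:2],np.sqrt(s[2]+s[:2]@s[:2])
E
python3 - <<'E'
from h import *
d=np.load("pics/top0.npy"); W=cloud("top",d)
for u,v in [(279,170),(376,194)]:
    s=W[v-14:v+15,u-14:u+15]; print(np.round(s[::3,::3,2]*1000).astype(int))
    P=s.reshape(-1,3)
    m=(P[:,2]>.105)
    print(P[m].mean(0), P[m].min(0),P[m].max(0))
for u,v in [(300,150),(200,165),(325,182),(325,204)]: print(W[v,u])
E
python3 - <<'E'
import cv2
a=cv2.imread('pics/top0.png')[135:245,255:400]; cv2.imwrite('pics/top0z.png',cv2.resize(a,None,fx=5,fy=5,interpolation=2))
E
```

```text
[[  -2   -7    0   -1   16   15   13   17   17   15]
 [   4   -1   -2    2   21   19   15   20   18   18]
 [  -2    2    3  -11   17   22   21   16   12   15]
 [  -9    1   -3  145 1545  144  152   14   15   24]
 [  -5    0  149  147  156  158  155   17   21   20]
 [  -1   -2  146  149  157  156  148  144   93   28]
 [  -6   -1  143  145  148  151  146  127   92   94]
 [  -5    0   97  148  143  147  147   88   91   94]
 [  -1    2   22   75  123   86   94   93   91   89]
 [  -6   -5   12   24   28   23   25   76   91   90]]
[0.5697422  0.09549955 0.17617501] [ 0.27817119 -0.01880793  0.12093906] [0.6028029  0.12359065 1.54546255]
[[ 89  82  21  23  17  25  23  20  14   2]
 [ 81  77  14  19  14  10  19  14  21  -1]
 [ 78  73  20  15   8  12  17  15  -6 -12]
 [ 93  92  15 148 154 148 149  17  -9  -5]
 [ 89  88  91 153 153 152 150 152  -1  -8]
 [ 97  96 138 143 152 156 162 142   1   3]
 [ 93  91 123 148 150 149 149 147   3  -3]
 [ 90  93  92 140 152 151 153   1   1  -1]
 [ 20  31  33  78  75  89  94   5   0   7]
 [ 27  17  18  32  29  13  18  -2   1  -4]]
[ 0.5070601  -0.20147877  0.15419541] [ 0.27817119 -0.23021869  0.12130442] [ 0.5341592  -0.01880793  1.54546255]
[0.6823415  0.03837113 0.00226943]
[0.62336755 0.37609734 0.00284925]
[ 0.55666459 -0.04681537  0.08951765]
[ 0.49466457 -0.04919714  0.03005994]
```

View pics/top0z.png

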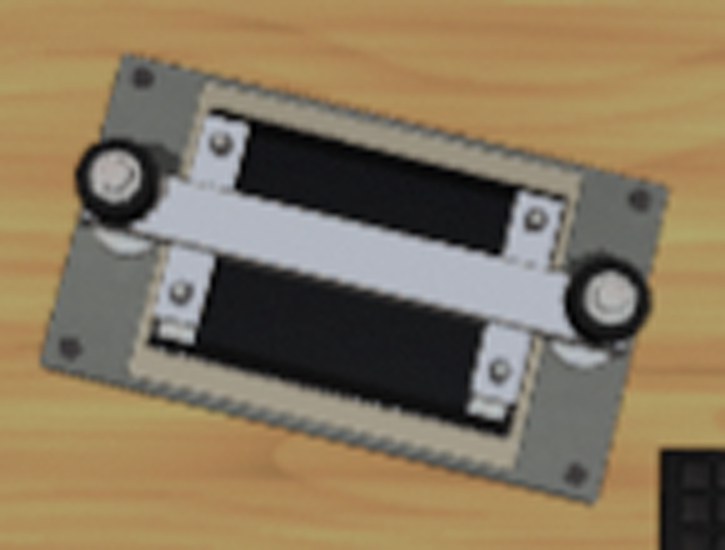

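```bash
python3 - <<'E'
from h import *
d=np.load("pics/top0.npy"); W=cloud("top",d)
c=calibration("top");K=np.array([[c['fx'],0,c['cx']],[0,c['fy'],c['cy']],[0,0,1]])
def ray(n,u,v,z):
    c=calibration(n);K=np.array([[c['fx'],0,c['cx']],[0,c['fy'],c['cy']],[0,0,1]])
    p=cv2.undistortPoints(np.array([[[u,v]]],float),K,c['distortion'])[0,0]
    r=c['R'].T@np.r_[p,1]; o=-c['R'].T@c['t']; return o+r*(z-o[2])/r[2]
L=ray("top",278.2,169.8,.158);R=ray("top",376.8,193.8,.158);print(L,R,np.linalg.norm(L-R))
for u,v in [(279,170),(376,194)]:
    P=W[v-14:v+15,u-14:u+15].reshape(-1,3); P=P[(P[:,2]>.135)&(P[:,2]<.17)]
    print(len(P),np.median(P,0),(P.min(0)+P.max(0))/2, np.median(P[:,2]))
y=(L-R)[:2];print(np.degrees(np.arctan2(y[1],y[0])))
# bar top fit
yd=y/np.linalg.norm(y); C=(L+R)[:2]/2; print("C",C)
Q=W.reshape(-1,3); s=(Q[:,:2]-C)@yd; x=(Q[:,:2]-C)@np.array([yd[1],-yd[0]])
m=(abs(s)<.125)&(abs(x)<.017)&(Q[:,2]>.07)&(Q[:,2]<.115); print(m.sum(),np.polyfit(s[m],Q[m,2],1))
E
```

```text
[0.57833784 0.09718763 0.158     ] [ 0.5106217  -0.20243264  0.158     ] 0.307177110844628
218 [0.57620699 0.09809262 0.14786263] [0.57803028 0.0989384  0.14924264] 0.14786262571433065
226 [ 0.50801402 -0.20271987  0.14887501] [ 0.50901333 -0.20417097  0.14886559] 0.14887500845756046
77.26473744181456
C [ 0.54447977 -0.05262251]
828 [-0.00297239  0.09194236]
```

Request:
play_rows([
  [-33.6, -27.8, -2],
  [-33.6, -27.8, -2],
  [-33.6, -27.8, -2],
  [-33.6, -27.8, -2],
  [-33.6, -27.8, -2],
  [-33.6, -27.8, 0],
  [-33.6, -27.8, 0],
  [-33.6, -27.8, 0],
  [-33.6, -27.8, 0],
  [-33.6, -27.8, 0],
], spin=[0, 0, 0, 0, 0, 0, 0, 0, 0, 0], fingers=[0, 0, 0, 0, 0, 0, 0, 0, 0, 0])

```text
time_s: 1.1
position: [0.4006, 0.1621, 0.2154]
eef_rot: [0.0, 0.145, 0.989, 0.0]
wrist_force: [1.5, 0.4, -0.3]
gripper_width: 0.0941
```

Request:
play_rows([
  [-33.6, -27.8, 0],
  [-33.6, -27.8, 0],
  [-33.6, -27.8, 0],
  [-33.6, -27.8, 0],
  [-33.6, -27.8, 0],
  [-33.6, -27.8, 0],
  [0, 0, 0],
], spin=[0, 0, 0, 0, 0, 0, 0], fingers=[0, 0, 0, 0, 0, 0, 0])

```text
time_s: 1.8
position: [0.5464, -0.0575, 0.2144]
eef_rot: [-0.001, 0.147, 0.989, -0.0]
wrist_force: [0.7, 0.2, -0.3]
gripper_width: 0.0941
```

```bash
python3 - <<'E'
from h import *
import pickle
s=state(); p,d=capture("wrist"); cv2.imwrite("pics/w1.png",p[:,:,::-1]); pickle.dump((s,p,d),open("pics/w1.pkl","wb"))
print(s['time_s'],s['position'],s['joint_pos'],s['eef_rot'])
print(proj("wrist",[[.578,.098,.158],[.510,-.203,.158]],s))
E
```

```text
1.8 [ 0.54638338 -0.0574988   0.21438545] [-1.71266478e-01  2.92399741e-01  1.50964369e+00 -5.20764912e-04
  1.34066171e+00 -1.44651192e+00] [-5.62046869e-04  1.47179271e-01  9.89109644e-01 -2.40349037e-04]
[[530.98908387 191.7987735 ]
 [115.35865649 220.64339801]]
```

View pics/w1.png

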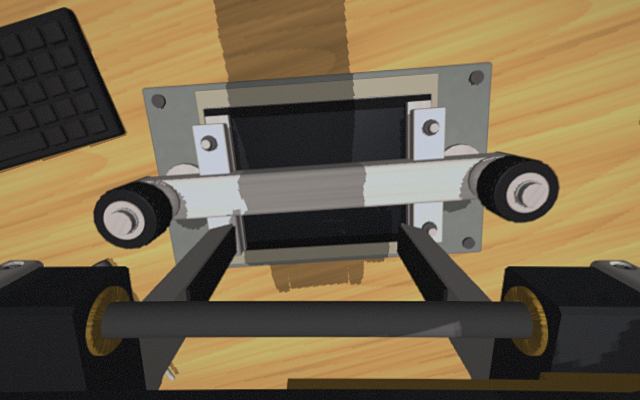

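Both knobs and the bridge are visible, with the stud tops at about (531,193) on the left and (120,221) on the right. I'll zoom in to locate them more finely.

```bash
cat >> h.py <<'E'
def rayw(u,v,z,pose):
    c=calibration('wrist');K=np.array([[c['fx'],0,c['cx']],[0,c['fy'],c['cy']],[0,0,1]])
    p=cv2.undistortPoints(np.array([[[u,v]]],float),K,c['distortion'])[0,0]
    T=c['tool_from_camera'];R=quat(pose['eef_rot'])
    r=R@T[:3,:3]@np.r_[p,1]; o=R@T[:3,3]+pose['position']; return o+r*(z-o[2])/r[2]
E
python3 - <<'E'
from h import *
import pickle
s,p,d=pickle.load(open("pics/w1.pkl","rb"))
a=cv2.resize(p[160:260,80:220,::-1],None,fx=4,fy=4,interpolation=2);b=cv2.resize(p[140:240,460:600,::-1],None,fx=4,fy=4,interpolation=2)
cv2.imwrite("pics/w1z.png",np.vstack([b,a])[:800])
W=cloud("wrist",d,s)
L=rayw(531,193,.158,s);R=rayw(120.5,221.5,.158,s);print(L,R,np.linalg.norm(L-R))
C=np.array([.5442,-.0525]);yd=np.array([.2205,.9754]);yd/=np.linalg.norm(yd)
Q=W.reshape(-1,3); t=(Q[:,:2]-C)@yd; x=(Q[:,:2]-C)@np.array([yd[1],-yd[0]])
m=(abs(t)<.125)&(abs(x)<.015)&(Q[:,2]>.075)&(Q[:,2]<.11); f=np.polyfit(t[m],Q[m,2],1);print(m.sum(),f,np.polyval(f,[.155,-.155]))
g=(abs(t)<.08)&(abs(x)>.03)&(abs(x)<.07)&(Q[:,2]<.05)&(Q[:,2]>.015);f=np.polyfit(t[g],Q[g,2],1);print(g.sum(),f)
for a in (1,-1):
    k=(abs(t-a*.155)<.03)&(abs(x)<.03)&(Q[:,2]>.14)&(Q[:,2]<.153);print(k.sum(),np.median(Q[k,2]))
E
```

```text
[0.57891002 0.0978833  0.158     ] [ 0.51172844 -0.19965317  0.158     ] 0.30502674078681197
8283 [-0.00424583  0.09237814] [0.09172004 0.09303624]
8794 [-0.00079856  0.02973392]
3024 0.147835532164909
2901 0.14921271652527335
```

View pics/w1z.png

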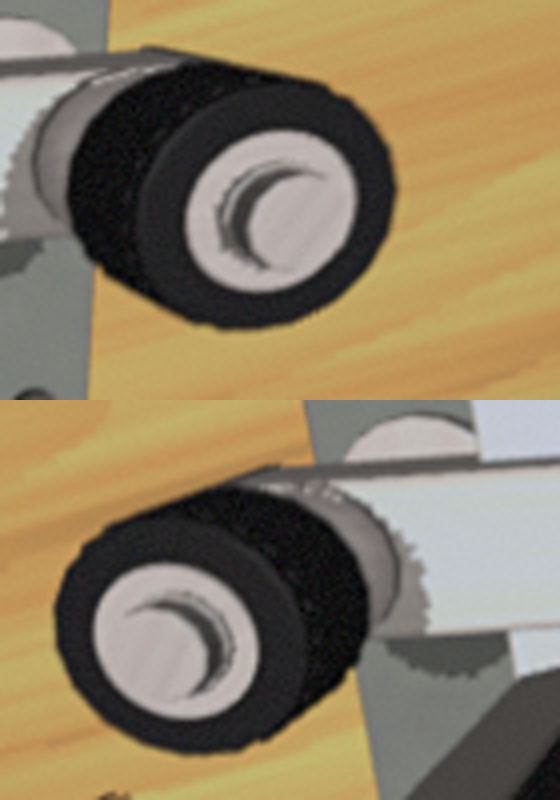

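```bash
python3 - <<'E'
from h import *
import pickle
s,p,d=pickle.load(open("pics/w1.pkl","rb"))
L=rayw(535.4,193.9,.158,s);R=rayw(120.6,223.3,.158,s);print(L,R,np.linalg.norm(L-R),(L+R)/2)
# ring of knob: top annulus edge points z~.148
W=cloud("wrist",d,s)
for c in (L,R):
    q=W.reshape(-1,3);k=(np.hypot(*(q[:,:2]-c[:2]).T)<.035)&(q[:,2]>.143)&(q[:,2]<.153); P=q[k]
    ctr,r=cv2.minEnclosingCircle((P[:,:2]*1000).astype(np.float32)); print(ctr,r,np.median(P[:,2]))
E
```

```text
[0.58051016 0.10081968 0.158     ] [ 0.51305302 -0.20019246  0.158     ] 0.3084781640219375 [ 0.54678159 -0.04968639  0.158     ]
(581.876220703125, 99.30821990966797) 26.09507179260254 0.14788480475425483
(512.691162109375, -202.15919494628906) 25.894723892211914 0.14926042451409716
```

Request:
play_rows([
  [-3, -49, 0],
  [-3, -49, 0],
  [-3.5, -49.7, 0],
  [0, 0, 30],
  [0, 0, 0],
], spin=[0, 0, 0, 0, 0], fingers=[0, 0, 0, 0, 0])

```text
time_s: 2.35
position: [0.5099, -0.1974, 0.1825]
eef_rot: [-0.003, 0.146, 0.989, 0.001]
wrist_force: [0.2, 0.4, 0.0]
gripper_width: 0.094
```

```bash
python3 - <<'E'
from h import *
import pickle
s=state(); p,d=capture("wrist"); cv2.imwrite("pics/w2.png",p[:,:,::-1]); pickle.dump((s,p,d),open("pics/w2.pkl","wb"))
print(s['time_s'],s['position'],s['joint_pos'],s['eef_rot'],s['wrist_force'],s['wrist_torque'])
print(proj("wrist",[[.5125,-.2015,.158]],s))
E
```

```text
2.35 [ 0.50993693 -0.19740924  0.18250651] [-4.36442908e-01  3.15529982e-01  1.55527140e+00  2.14183402e-04
  1.27625553e+00 -1.71432358e+00] [-2.58877384e-03  1.45965290e-01  9.89285934e-01  8.79337128e-04] [0.15071326 0.4422597  0.04730213] [0.00605607 0.03066595 0.04905741]
[[309.96142461 230.65168421]]
```

View pics/w2.png

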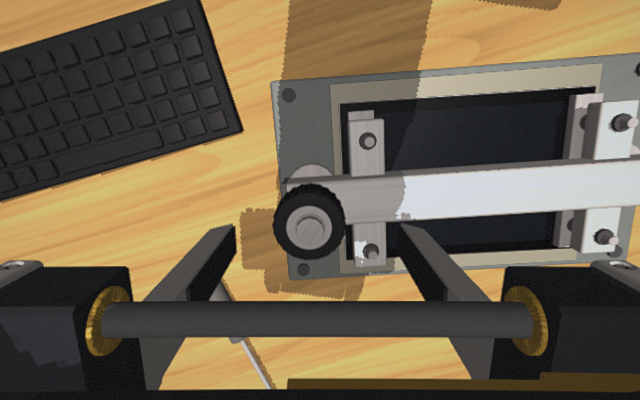

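```bash
python3 - <<'E'
from h import *
import pickle
s,p,d=pickle.load(open("pics/w2.pkl","rb"))
cv2.imwrite("pics/w2z.png",cv2.resize(p[170:270,250:370,::-1],None,fx=5,fy=5,interpolation=2))
W=cloud("wrist",d,s);q=W.reshape(-1,3)
k=(np.hypot(*(q[:,:2]-[.5125,-.2015]).T)<.035)&(q[:,2]>.143)&(q[:,2]<.153); P=q[k]
print(cv2.minEnclosingCircle((P[:,:2]*1000).astype(np.float32)),np.median(P[:,2]))
print(rayw(311,228.5,.158,s)); n=state(); print(n['position'],n['eef_rot'],n['wrist_force'],n['wrist_torque'])
E
```

```text
((512.1921997070312, -202.44674682617188), 25.76475715637207) 0.14912655015281587
[ 0.51126636 -0.20040918  0.158     ]
[ 0.51091661 -0.1969185   0.18452276] [-1.51207029e-03  1.45274220e-01  9.89390112e-01  5.67101171e-04] [ 0.36346051  0.96326337 -0.5302149 ] [-0.03240413  0.01611942  0.04285908]
```

View pics/w2z.png

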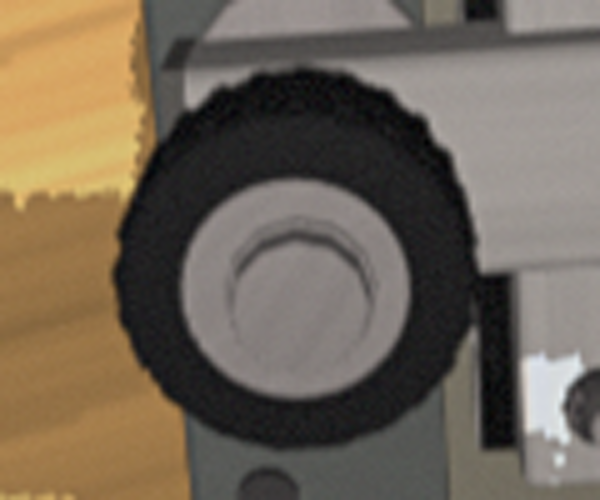

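Request:
play_rows([
  [-2.9, -4.2, 35],
  [0, 0, 34],
  [0, 0, 0],
  [0, 0, 0],
  [0, 0, 0],
], spin=[0, 0, 0, 0, 0], fingers=[0, 0, 60, 60, 60])

```text
time_s: 2.9
position: [0.5144, -0.2027, 0.119]
eef_rot: [0.001, 0.145, 0.989, -0.0]
wrist_force: [-0.1, 0.5, 0.0]
gripper_width: 0.074
```

```bash
cat > st.py <<'E'
from h import *
n=state(); R=quat(n['eef_rot'])
print(n['time_s'],np.round(n['position']*1000,1),'yaw y',round(np.degrees(np.arctan2(R[1,1],R[0,1])),2),'xax',np.round(R[:,0],3),'F',n['wrist_force'].round(2),'T',n['wrist_torque'].round(3),'w',round(n['gripper_width']*1000,1),'j1,6',n['joint_pos'][[0,5]].round(2),n['tau'][5].round(3))
E
python3 st.py
```

```text
2.9 [ 514.4 -202.7  119. ] yaw y 73.34 xax [-0.958  0.287 -0.003] F [-0.11  0.46  0.04] T [-0.034 -0.041  0.006] w 74.0 j1,6 [-0.44 -1.72] 0.008
```

Request:
play_rows([
  [1.8, 0, 3],
  [0, 0, 0],
  [0, 0, 0],
  [0, 0, 0],
  [0, 0, 0],
], spin=[0, 0, 0, 0, 0], fingers=[180, 255, 255, 255, 255])

```text
time_s: 3.4
position: [0.5116, -0.203, 0.1141]
eef_rot: [0.0, 0.146, 0.989, -0.0]
wrist_force: [-3.5, -4.0, 5.4]
gripper_width: 0.0496
```

```bash
python3 st.py
```

```text
3.4 [ 511.6 -203.   114.1] yaw y 73.26 xax [-0.958  0.288 -0.001] F [-3.49 -4.05  5.43] T [-0.602  0.616 -0.044] w 49.6 j1,6 [-0.44 -1.72] -0.021
```

Request:
play_rows([
  [0, 0, 0.28],
  [0, 0, 0.28],
  [0, 0, 0.28],
  [0, 0, 0.28],
  [0, 0, 0.28],
], spin=[8.5, 8.5, 8.5, 8.5, 8.5], fingers=[255, 255, 255, 255, 255])

```text
time_s: 3.9
position: [0.5121, -0.2025, 0.1127]
eef_rot: [0.001, 0.497, 0.868, 0.0]
wrist_force: [0.6, -0.8, 4.3]
gripper_width: 0.0493
```

```bash
python3 st.py
```

```text
3.9 [ 512.1 -202.5  112.7] yaw y 30.44 xax [-0.507  0.862 -0.001] F [ 0.56 -0.8   4.3 ] T [ 0.087 -0.203  0.216] w 49.3 j1,6 [-0.44 -0.97] -2.854
```

Request:
play_rows([
  [0, 0, 0.28],
  [0, 0, 0.28],
  [0, 0, 0.28],
  [0, 0, 0.28],
  [0, 0, 0.28],
  [0, 0, 0.16],
  [0, 0, 0],
], spin=[8.5, 8.5, 8.5, 8.5, 8.5, 5, 0], fingers=[255, 255, 255, 255, 255, 255, 255])

```text
time_s: 4.6
position: [0.5128, -0.2024, 0.1112]
eef_rot: [0.001, 0.803, 0.596, 0.001]
wrist_force: [6.8, 0.2, 2.5]
gripper_width: 0.0498
```

```bash
python3 st.py
```

```text
4.6 [ 512.8 -202.4  111.2] yaw y -16.9 xax [0.291 0.957 0.001] F [6.78 0.18 2.51] T [ 0.102 -1.144 -0.043] w 49.8 j1,6 [-0.44 -0.15] 1.517
```

Request:
play_rows([
  [0, 0, 0],
  [0, 0, 0],
  [0, 0, 0],
  [0, 0, -36],
  [0, 0, -36],
  [44.2, -3.3, 0],
  [44.2, -3.3, 0],
  [44.2, -3.3, 0],
  [44.2, -3.3, 0],
  [44.2, -3.3, 0],
], spin=[0, 0, 0, 0, 0, 0, 0, 0, 0, 0], fingers=[60, 40, 40, 40, 40, 40, 40, 40, 40, 40])

```text
time_s: 5.6
position: [0.5594, 0.0157, 0.1825]
eef_rot: [-0.0, 0.802, 0.597, -0.0]
wrist_force: [0.4, -0.8, -0.3]
gripper_width: 0.0793
```

Request:
play_rows([
  [44.2, -3.3, 0],
  [44, -3.3, 0],
  [0, 0, 0],
  [0, 0, 0],
], spin=[0, 0, 0, 0], fingers=[40, 40, 40, 40])

```text
time_s: 6.0
position: [0.5782, 0.1009, 0.1821]
eef_rot: [-0.0, 0.802, 0.597, -0.0]
wrist_force: [-0.7, -0.6, 0.2]
gripper_width: 0.079
```

```bash
python3 st.py; python3 - <<'E'
from h import *
import pickle
s=state(); p,d=capture("wrist"); pickle.dump((s,p,d),open("pics/w3.pkl","wb"))
print(proj("wrist",[[.5805,.1,.158]],s))
cv2.imwrite("pics/w3.png",p[:,:,::-1])
E
```

```text
6.0 [578.2 100.9 182.1] yaw y -16.62 xax [ 0.286  0.958 -0.   ] F [-0.65 -0.59  0.16] T [-0.035  0.1    0.001] w 79.0 j1,6 [0.11 0.4 ] 0.187
[[320.55212425 226.85778436]]
```

View pics/w3.png

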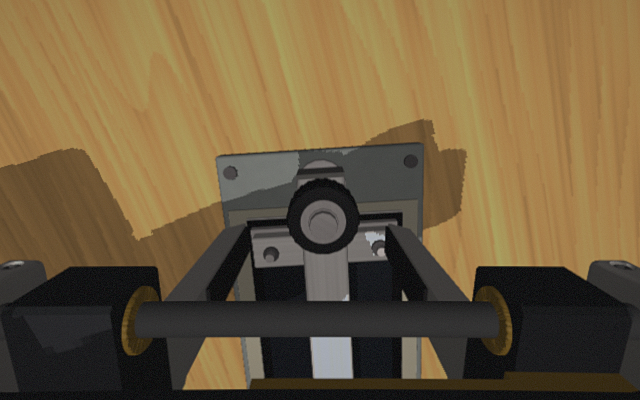

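```bash
python3 - <<'E'
from h import *
import pickle
s,p,d=pickle.load(open("pics/w3.pkl","rb"))
cv2.imwrite("pics/w3z.png",cv2.resize(p[170:270,260:380,::-1],None,fx=5,fy=5,interpolation=2))
q=cloud("wrist",d,s).reshape(-1,3)
k=(np.hypot(*(q[:,:2]-[.5805,.1]).T)<.035)&(q[:,2]>.142)&(q[:,2]<.153); P=q[k]
print(cv2.minEnclosingCircle((P[:,:2]*1000).astype(np.float32)),np.median(P[:,2]))
for uv in [(323,222),(323,224)]: print(rayw(*uv,.158,s))
E
```

```text
((582.3048095703125, 100.41728973388672), 25.68488311767578) 0.14788474469777732
[0.58297514 0.10275704 0.158     ]
[0.58258926 0.10143668 0.158     ]
```

View pics/w3z.png

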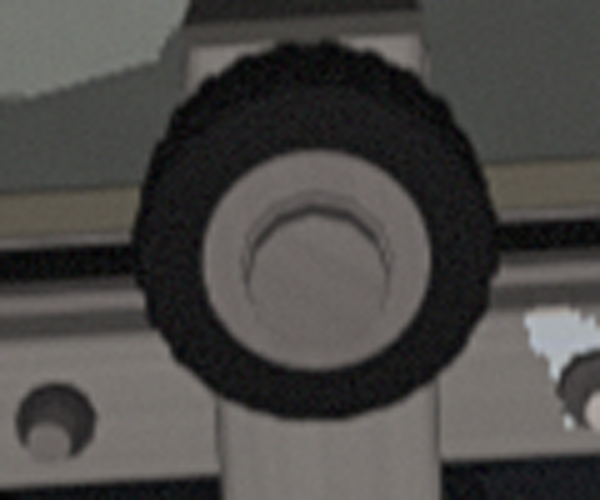

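Request:
play_rows([
  [0, 4, 34],
  [0, 0, 34],
  [0, 0, 0],
  [0, 0, 0],
  [0, 0, 0],
  [0, 0, 0],
], spin=[0, 0, 0, 0, 0, 0], fingers=[40, 40, 100, 255, 255, 255])

```text
time_s: 6.65
position: [0.5829, 0.099, 0.1163]
eef_rot: [0.001, 0.802, 0.597, 0.001]
wrist_force: [-10.2, 1.4, 7.5]
gripper_width: 0.0505
```

```bash
python3 st.py
```

```text
6.65 [582.9  99.  116.3] yaw y -16.74 xax [0.288 0.958 0.001] F [-10.22   1.44   7.52] T [ 0.498  2.237 -0.016] w 50.5 j1,6 [0.11 0.4 ] -0.005
```

Request:
play_rows([
  [0, -0.8, 0.28],
  [0, 0, 0.28],
  [0, 0, 0.28],
  [0, 0, 0.28],
  [0, 0, 0.28],
  [0, 0, 0.28],
], spin=[8.5, 8.5, 8.5, 8.5, 8.5, 8.5], fingers=[255, 255, 255, 255, 255, 255])

```text
time_s: 7.25
position: [0.5824, 0.099, 0.1147]
eef_rot: [0.001, 0.982, 0.19, 0.001]
wrist_force: [0.2, -3.2, 4.3]
gripper_width: 0.0495
```

```bash
python3 st.py
```

```text
7.25 [582.4  99.  114.7] yaw y -68.05 xax [0.928 0.374 0.003] F [ 0.22 -3.24  4.29] T [-0.931  0.075  0.205] w 49.5 j1,6 [0.11 1.29] -2.857
```

Request:
play_rows([
  [0, 0, 0.28],
  [0, 0, 0.28],
  [0, 0, 0.28],
], spin=[8.5, 8.5, 8.5], fingers=[255, 255, 255])

```text
time_s: 7.55
position: [0.5823, 0.0988, 0.1139]
eef_rot: [0.0, 1.0, -0.031, 0.001]
wrist_force: [0.4, -4.6, 4.6]
gripper_width: 0.0498
```

```bash
python3 st.py
```

```text
7.55 [582.3  98.8 113.9] yaw y -93.55 xax [ 0.998 -0.062  0.003] F [ 0.44 -4.6   4.58] T [-1.042  0.263  0.208] w 49.8 j1,6 [0.11 1.74] -2.857
```

Request:
play_rows([
  [0, 0, 0.28],
  [0, 0, 0.16],
  [0, 0, 0],
], spin=[8.5, 5, 0], fingers=[255, 255, 255])

```text
time_s: 7.85
position: [0.5822, 0.0988, 0.1134]
eef_rot: [0.0, 0.989, -0.147, 0.001]
wrist_force: [-0.2, -4.1, 5.9]
gripper_width: 0.0493
```

```bash
python3 st.py
```

```text
7.85 [582.2  98.8 113.4] yaw y -106.9 xax [ 0.957 -0.291  0.003] F [-0.2  -4.12  5.86] T [-1.041  0.393 -0.129] w 49.3 j1,6 [0.11 1.97] 1.503
```

Request:
play_rows([
  [0, 0, 0],
  [0, 0, 0],
  [0, 0, 0],
  [0, 0, -50],
  [0, 0, -50],
  [0, 0, 0],
  [0, 0, 0],
  [0, 0, 0],
  [0, 0, 0],
  [0, 0, 0],
], spin=[0, 0, 0, -8.5, -8.5, -8.5, -8.5, -8.5, -8.5, -8.5], fingers=[60, 40, 40, 40, 40, 40, 40, 40, 40, 40])

```text
time_s: 8.85
position: [0.5815, 0.0995, 0.2116]
eef_rot: [-0.0, 0.93, 0.368, 0.0]
wrist_force: [-0.1, 0.1, 0.6]
gripper_width: 0.0788
```

Request:
play_rows([
  [0, 0, 0],
  [0, 0, 0],
  [0, 0, 0],
  [0, 0, 0],
  [0, 0, 0],
  [0, 0, 0],
  [0, 0, 0],
  [0, 0, 0],
  [0, 0, 0],
  [0, 0, 0],
], spin=[-8.5, -8.5, -8.5, -8.5, -8.5, -8.5, -8.5, -8.5, -8.5, -8.5], fingers=[40, 40, 40, 40, 40, 40, 40, 40, 40, 40])

```text
time_s: 9.85
position: [0.5814, 0.0995, 0.2116]
eef_rot: [-0.0, 0.437, 0.899, 0.0]
wrist_force: [-1.0, -0.8, 0.5]
gripper_width: 0.0793
```

Request:
play_rows([
  [0, 0, 0],
  [0, 0, 0],
  [0, 0, 0],
  [0, 0, 0],
  [0, 0, 0],
], spin=[-8.5, -8.5, -8.5, -8.5, 0], fingers=[40, 40, 40, 40, 40])

```text
time_s: 10.35
position: [0.5815, 0.0995, 0.2115]
eef_rot: [-0.0, 0.157, 0.988, 0.0]
wrist_force: [-0.4, 0.5, 0.3]
gripper_width: 0.0794
```

```bash
python3 st.py
```

```text
10.35 [581.5  99.5 211.5] yaw y 71.94 xax [-0.951  0.31   0.   ] F [-0.38  0.49  0.31] T [-0.062 -0.054 -0.04 ] w 79.4 j1,6 [ 0.11 -1.15] -2.925
```

Request:
play_rows([
  [-4, -44.1, 0],
  [-4, -44.1, 0],
  [-4, -44.1, 0],
  [-2, -22.1, 0],
  [0, 0, 0],
  [0, 0, 0],
], spin=[0, 0, 0, 0, 0, 0], fingers=[40, 40, 40, 40, 40, 40])

```text
time_s: 10.95
position: [0.5466, -0.0514, 0.2116]
eef_rot: [0.0, 0.16, 0.987, 0.0]
wrist_force: [-0.5, -0.6, -0.4]
gripper_width: 0.0792
```

```bash
cat > meas.py <<'E'
from h import *
import pickle,sys
nm=sys.argv[1]
s=state(); p,d=capture("wrist"); pickle.dump((s,p,d),open(f"pics/{nm}.pkl","wb")); cv2.imwrite(f"pics/{nm}.png",p[:,:,::-1])
E
cat > ana.py <<'E'
from h import *
import pickle,sys
for nm in sys.argv[1:]:
    s,p,d=pickle.load(open(f"pics/{nm}.pkl","rb"))
    L=np.array([.5822,.0995]);R=np.array([.5123,-.2023]);C=(L+R)/2;yd=(L-R)/np.linalg.norm(L-R);xd=np.array([yd[1],-yd[0]])
    Q=cloud("wrist",d,s).reshape(-1,3);t=(Q[:,:2]-C)@yd; x=(Q[:,:2]-C)@xd
    def plane(m):
        for _ in range(3):
            f=np.linalg.lstsq(np.c_[t[m],x[m],np.ones(m.sum())],Q[m,2],rcond=None)[0]
            r=Q[:,2]-np.c_[t,x,np.ones(len(t))]@f; m=m&(abs(r)<.006)
        return f,m.sum()
    f,n=plane((abs(t)<.125)&(abs(x)<.016)&(Q[:,2]>.07)&(Q[:,2]<.105)); g,k=plane((abs(t)<.08)&(abs(x)>.03)&(abs(x)<.07)&(Q[:,2]<.045)&(Q[:,2]>.015))
    zl,zr=f[2]+.155*f[0],f[2]-.155*f[0]; gl,gr=g[2]+.155*g[0],g[2]-.155*g[0]
    a=(np.r_[zl,zr]*1000).round(2);b=(np.r_[gl,gr,g[2]]*1000).round(2)
    k=[]
    for c in (L,R):
        m=(np.hypot(*(Q[:,:2]-c).T)<.026)&(np.hypot(*(Q[:,:2]-c).T)>.012)&(Q[:,2]>.13)&(Q[:,2]<.156); h=Q[m,2]; md=np.median(h);k.append(round(1000*h[abs(h-md)<.006].mean(),2)); 
    print(nm,n,'bar ends',a,'tilt',f[:2].round(4),'glass',b,'knobtops',k)
E
python3 meas.py w4; python3 ana.py w1 w4; python3 st.py
```

```text
w1 8760 bar ends [91.71 93.04] tilt [-0.0043  0.    ] glass [29.64 29.87 29.75] knobtops [np.float64(147.52), np.float64(148.9)]
w4 8712 bar ends [88.71 90.  ] tilt [-0.0042  0.0001] glass [29.65 29.82 29.73] knobtops [np.float64(144.51), np.float64(145.83)]
11.0 [546.7 -50.9 211.6] yaw y 71.67 xax [-0.949  0.315 -0.   ] F [-1.2   0.34 -0.19] T [-0.003 -0.053  0.043] w 79.2 j1,6 [-0.16 -1.41] 0.033
```

View pics/w4.png

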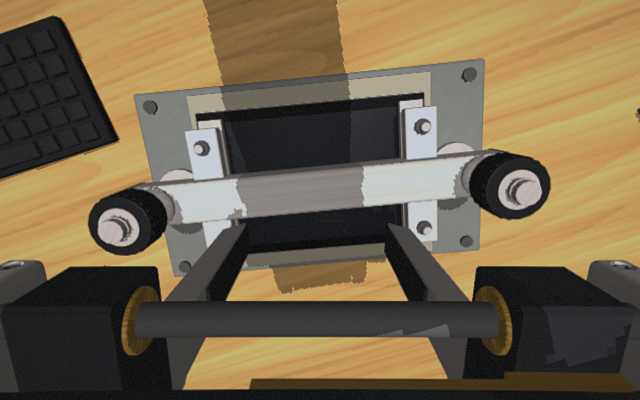

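Request:
play_rows([
  [-3.7, -38.6, 0],
  [-3.7, -38.6, 0],
  [-3.8, -38.5, 0],
  [-3.8, -38.5, 0],
  [0, 0, 30],
  [0, 0, 0],
], spin=[0, 0, 0, 0, 0, 0], fingers=[40, 40, 40, 40, 40, 40])

```text
time_s: 11.6
position: [0.5116, -0.2018, 0.1784]
eef_rot: [-0.003, 0.159, 0.987, 0.001]
wrist_force: [-0.4, 0.0, 0.0]
gripper_width: 0.0793
```

```bash
python3 st.py
```

```text
11.6 [ 511.6 -201.8  178.4] yaw y 71.7 xax [-0.949  0.314  0.005] F [-0.39  0.04  0.  ] T [ 0.026  0.015 -0.038] w 79.3 j1,6 [-0.44 -1.69] -0.153
```

Request:
play_rows([
  [-0.5, 0, 35],
  [0, 0, 35],
  [0, 0, 0],
  [0, 0, 0],
  [0, 0, 0],
  [0, 0, 0],
  [0, 0, 0],
], spin=[0, 0, 0, 0, 0, 0, 0], fingers=[40, 40, 40, 255, 255, 255, 255])

```text
time_s: 12.3
position: [0.5135, -0.203, 0.1127]
eef_rot: [0.001, 0.158, 0.987, -0.0]
wrist_force: [-0.7, -0.3, 0.6]
gripper_width: 0.0509
```

```bash
python3 st.py
```

```text
12.3 [ 513.5 -203.   112.7] yaw y 71.79 xax [-0.95   0.313 -0.002] F [-0.73 -0.3   0.63] T [-0.165  0.016  0.077] w 50.9 j1,6 [-0.44 -1.7 ] 0.006
```

Request:
play_rows([
  [0, 0, 0.28],
  [0, 0, 0.28],
  [0, 0, 0.28],
  [0, 0, 0.28],
  [0, 0, 0.28],
  [0, 0, 0.28],
], spin=[8.5, 8.5, 8.5, 8.5, 8.5, 8.5], fingers=[255, 255, 255, 255, 255, 255])

```text
time_s: 12.9
position: [0.5132, -0.2037, 0.111]
eef_rot: [0.001, 0.57, 0.821, -0.0]
wrist_force: [-3.3, -3.2, 4.3]
gripper_width: 0.0495
```

```bash
python3 st.py
```

```text
12.9 [ 513.2 -203.7  111. ] yaw y 20.44 xax [-0.349  0.937 -0.002] F [-3.34 -3.21  4.32] T [-0.774  0.757  0.269] w 49.5 j1,6 [-0.44 -0.8 ] -2.854
```

Request:
play_rows([
  [0, 0, 0.28],
], spin=[8.5], fingers=[255])

```text
time_s: 13.0
position: [0.5131, -0.2037, 0.1107]
eef_rot: [0.001, 0.63, 0.777, -0.0]
wrist_force: [-4.8, -4.2, 5.3]
gripper_width: 0.0498
```

```bash
python3 st.py
```

```text
13.0 [ 513.1 -203.7  110.7] yaw y 11.94 xax [-0.207  0.978 -0.002] F [-4.79 -4.16  5.27] T [-0.783  0.91   0.219] w 49.8 j1,6 [-0.44 -0.65] -2.854
```

Request:
play_rows([
  [0, 0, 0.28],
], spin=[8.5], fingers=[255])

```text
time_s: 13.1
position: [0.513, -0.2037, 0.1105]
eef_rot: [0.001, 0.686, 0.728, -0.0]
wrist_force: [-4.6, -4.0, 6.3]
gripper_width: 0.0497
```

```bash
python3 st.py
```

```text
13.1 [ 513.  -203.7  110.5] yaw y 3.44 xax [-0.06   0.998 -0.002] F [-4.59 -3.98  6.29] T [-0.82   1.055  0.235] w 49.7 j1,6 [-0.44 -0.5 ] -2.853
```

Request:
play_rows([
  [0, 0, 0.14],
], spin=[4], fingers=[255])

```text
time_s: 13.2
position: [0.513, -0.2037, 0.1104]
eef_rot: [0.001, 0.71, 0.704, -0.0]
wrist_force: [-4.9, -3.5, 6.8]
gripper_width: 0.0493
```

```bash
python3 st.py
```

```text
13.2 [ 513.  -203.7  110.4] yaw y -0.55 xax [ 0.01   1.    -0.002] F [-4.86 -3.55  6.84] T [-0.778  1.093  0.17 ] w 49.3 j1,6 [-0.44 -0.43] 0.107
```

Request:
play_rows([
  [0, 0, 0.22],
], spin=[6], fingers=[255])

```text
time_s: 13.3
position: [0.5129, -0.2038, 0.1102]
eef_rot: [0.001, 0.745, 0.667, -0.0]
wrist_force: [-6.3, -2.6, 8.0]
gripper_width: 0.0494
```

```bash
python3 st.py
```

```text
13.3 [ 512.9 -203.8  110.2] yaw y -6.4 xax [ 0.111  0.994 -0.002] F [-6.26 -2.59  8.03] T [-0.706  1.359  0.247] w 49.4 j1,6 [-0.44 -0.33] -2.372
```

Request:
play_rows([
  [0, 0, 0.2],
], spin=[6], fingers=[255])

```text
time_s: 13.4
position: [0.5129, -0.2037, 0.1101]
eef_rot: [0.001, 0.78, 0.626, -0.0]
wrist_force: [-6.3, -1.9, 9.5]
gripper_width: 0.0495
```

```bash
python3 st.py
```

```text
13.4 [ 512.9 -203.7  110.1] yaw y -12.46 xax [ 0.216  0.976 -0.002] F [-6.26 -1.86  9.49] T [-0.684  1.505  0.303] w 49.5 j1,6 [-0.44 -0.23] -1.955
```

Request:
play_rows([
  [0, 0, 0],
  [0, 0, 0],
  [0, 0, 0],
  [0, 0, -50],
  [0, 0, -50],
  [0, 0, 0],
  [0, 0, 0],
  [0, 0, 0],
  [0, 0, 0],
  [0, 0, 0],
], spin=[0, 0, 0, -8.5, -8.5, -8.5, -8.5, -8.5, -8.5, -8.5], fingers=[60, 40, 40, 40, 40, 40, 40, 40, 40, 40])

```text
time_s: 14.4
position: [0.513, -0.2028, 0.2087]
eef_rot: [-0.0, 0.361, 0.933, 0.0]
wrist_force: [0.5, 0.6, 0.2]
gripper_width: 0.079
```

Request:
play_rows([
  [0, 0, 0],
  [0, 0, 0],
  [0, 0, 0],
  [0, 0, 0],
  [0, 0, 0],
], spin=[-8.5, -8.5, -8.5, 0, 0], fingers=[40, 40, 40, 40, 40])

```text
time_s: 14.9
position: [0.5131, -0.2029, 0.2087]
eef_rot: [-0.0, 0.152, 0.988, 0.0]
wrist_force: [0.6, -0.0, -0.4]
gripper_width: 0.0791
```

```bash
python3 st.py
```

```text
14.9 [ 513.1 -202.9  208.7] yaw y 72.56 xax [-0.954  0.3    0.   ] F [ 0.64 -0.02 -0.4 ] T [-0.062  0.008 -0.035] w 79.1 j1,6 [-0.44 -1.71] -0.5
```

Request:
play_rows([
  [3.2, 38.7, -3],
  [3.2, 38.7, 0],
  [3.2, 38.7, 0],
  [3.2, 38.7, 0],
  [0, 0, 0],
  [0, 0, 0],
], spin=[0, 0, 0, 0, 0, 0], fingers=[40, 40, 40, 40, 40, 40])

```text
time_s: 15.5
position: [0.5466, -0.0509, 0.2117]
eef_rot: [-0.0, 0.15, 0.989, -0.0]
wrist_force: [-1.2, -0.3, 0.2]
gripper_width: 0.0794
```

```bash
python3 meas.py w5; python3 ana.py w4 w5; python3 st.py;python3 - <<'E'
import cv2
a=cv2.imread('pics/w4.png')[90:250,170:460];b=cv2.imread('pics/w5.png')[90:250,170:460]
import numpy as np
cv2.imwrite('pics/w45.png',cv2.resize(np.vstack([a,b]),None,fx=1.85,fy=1.85,interpolation=2))
E
```

```text
w4 8712 bar ends [88.71 90.  ] tilt [-0.0042  0.0001] glass [29.64 29.83 29.73] knobtops [np.float64(144.5), np.float64(145.83)]
w5 8656 bar ends [88.71 87.51] tilt [ 0.0039 -0.0001] glass [29.59 29.81 29.7 ] knobtops [np.float64(144.52), np.float64(143.21)]
15.55 [546.6 -51.6 211.7] yaw y 72.68 xax [-0.955  0.298  0.   ] F [-0.55  0.28  0.43] T [-0.008  0.006  0.041] w 79.3 j1,6 [-0.16 -1.43] 0.111
```

View pics/w45.png

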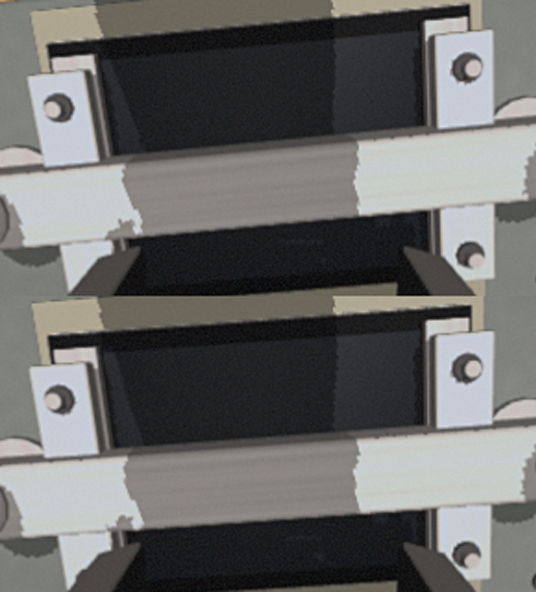

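Request:
play_rows([
  [2.7, 38.7, 0],
  [2.7, 38.7, 0],
  [2.7, 38.6, 0],
  [2.7, 38.6, 0],
  [0, 0, 30],
  [0, 0, 35],
  [0, 0, 35],
  [0, 0, 0],
], spin=[0, 0, 0, 0, 0, 0, 0, 0], fingers=[40, 40, 40, 40, 40, 40, 40, 40])

```text
time_s: 16.35
position: [0.5801, 0.0981, 0.1075]
eef_rot: [-0.004, 0.151, 0.989, -0.001]
wrist_force: [-1.8, 0.2, 0.7]
gripper_width: 0.0793
```

Request:
play_rows([
  [0, 0, 0],
  [0, 0, 0],
  [0, 0, 0],
  [0, 0, 0],
  [0, 0, 0],
], spin=[0, 0, 0, 0, 0], fingers=[255, 255, 255, 255, 255])

```text
time_s: 16.85
position: [0.5825, 0.0991, 0.113]
eef_rot: [0.001, 0.15, 0.989, -0.0]
wrist_force: [-2.8, -4.4, 6.2]
gripper_width: 0.0495
```

```bash
python3 st.py
```

```text
16.85 [582.5  99.1 113. ] yaw y 72.77 xax [-0.955  0.296 -0.002] F [-2.8  -4.43  6.2 ] T [-0.786  0.451 -0.007] w 49.5 j1,6 [ 0.11 -1.16] 0.009
```

Gripped. I'll turn about 17°, then go on in small rows while watching the torque.

Request:
play_rows([
  [0, 0, 0.2],
  [0, 0, 0.2],
  [0, 0, 0.2],
], spin=[6, 6, 6], fingers=[255, 255, 255])

```text
time_s: 17.15
position: [0.5825, 0.099, 0.1125]
eef_rot: [0.001, 0.305, 0.953, -0.0]
wrist_force: [-3.2, -4.2, 7.4]
gripper_width: 0.0497
```

```bash
python3 st.py
```

```text
17.15 [582.5  99.  112.5] yaw y 54.54 xax [-0.815  0.58  -0.002] F [-3.19 -4.19  7.37] T [-0.997  0.505  0.253] w 49.7 j1,6 [ 0.11 -0.84] -1.948
```

Request:
play_rows([
  [0, 0, 0.2],
], spin=[6], fingers=[255])

```text
time_s: 17.25
position: [0.5824, 0.099, 0.1122]
eef_rot: [0.001, 0.354, 0.935, -0.0]
wrist_force: [-3.4, -4.9, 6.4]
gripper_width: 0.0497
```

```bash
python3 st.py
```

```text
17.25 [582.4  99.  112.2] yaw y 48.54 xax [-0.749  0.662 -0.002] F [-3.41 -4.89  6.36] T [-1.017  0.529  0.232] w 49.7 j1,6 [ 0.11 -0.74] -1.938
```

Request:
play_rows([
  [0, 0, 0.2],
], spin=[6], fingers=[255])

```text
time_s: 17.35
position: [0.5824, 0.0989, 0.1121]
eef_rot: [0.001, 0.402, 0.915, -0.0]
wrist_force: [-3.3, -5.5, 8.1]
gripper_width: 0.0494
```

```bash
python3 st.py
```

```text
17.35 [582.4  98.9 112.1] yaw y 42.54 xax [-0.676  0.737 -0.002] F [-3.3  -5.46  8.07] T [-1.077  0.629  0.296] w 49.4 j1,6 [ 0.11 -0.64] -1.937
```

Request:
play_rows([
  [0, 0, 0.1],
], spin=[3], fingers=[255])

```text
time_s: 17.45
position: [0.5824, 0.0989, 0.1119]
eef_rot: [0.001, 0.426, 0.905, -0.0]
wrist_force: [-2.5, -5.4, 7.5]
gripper_width: 0.0495
```

```bash
python3 st.py
```

```text
17.45 [582.4  98.9 111.9] yaw y 39.56 xax [-0.637  0.771 -0.002] F [-2.48 -5.43  7.49] T [-1.078  0.669  0.223] w 49.5 j1,6 [ 0.11 -0.58] 0.032
```

Request:
play_rows([
  [0, 0, 0],
  [0, 0, 0],
  [0, 0, 0],
  [0, 0, -50],
  [0, 0, -50],
  [0, 0, 0],
  [0, 0, 0],
  [0, 0, 0],
  [0, 0, 0],
], spin=[0, 0, 0, -8.5, -8.5, -8.5, -7.5, 0, 0], fingers=[60, 40, 40, 40, 40, 40, 40, 40, 40])

```text
time_s: 18.35
position: [0.582, 0.0997, 0.2104]
eef_rot: [-0.0, 0.151, 0.988, -0.0]
wrist_force: [-0.2, 0.2, 1.0]
gripper_width: 0.0791
```

```bash
python3 st.py
```

```text
18.35 [582.   99.7 210.4] yaw y 72.58 xax [-0.954  0.299  0.   ] F [-0.16  0.21  1.02] T [-0.048  0.074  0.033] w 79.1 j1,6 [ 0.11 -1.16] -0.426
```

Request:
play_rows([
  [-2.8, -38.7, -1],
  [-2.8, -38.7, 0],
  [-2.9, -38.7, 0],
  [-2.9, -38.7, 0],
  [0, 0, 0],
  [0, 0, 0],
], spin=[0, 0, 0, 0, 0, 0], fingers=[40, 40, 40, 40, 40, 40])

```text
time_s: 18.95
position: [0.5471, -0.052, 0.2115]
eef_rot: [-0.0, 0.152, 0.988, 0.0]
wrist_force: [0.6, 0.6, -0.3]
gripper_width: 0.0792
```

```bash
python3 meas.py w6; python3 ana.py w5 w6; python3 st.py;python3 - <<'E'
import cv2
import numpy as np
a=[cv2.imread(f'pics/w{i}.png') for i in (4,6)]
f=lambda x:np.hstack([x[100:250,180:245],x[100:250,390:455]])
cv2.imwrite('pics/w46.png',cv2.resize(np.hstack([f(a[0]),f(a[1])]),None,fx=3,fy=3,interpolation=2))
E
```

```text
w5 8656 bar ends [88.71 87.51] tilt [ 0.0039 -0.0001] glass [29.59 29.81 29.7 ] knobtops [np.float64(144.52), np.float64(143.21)]
w6 8661 bar ends [87.69 87.6 ] tilt [0.0003 0.0001] glass [29.64 29.77 29.71] knobtops [np.float64(143.46), np.float64(143.28)]
19.0 [547.2 -51.3 211.5] yaw y 72.66 xax [-0.955  0.298  0.   ] F [ 0.32 -0.03  0.21] T [ 0.057 -0.009  0.033] w 79.2 j1,6 [-0.16 -1.43] -0.011
```

View pics/w46.png

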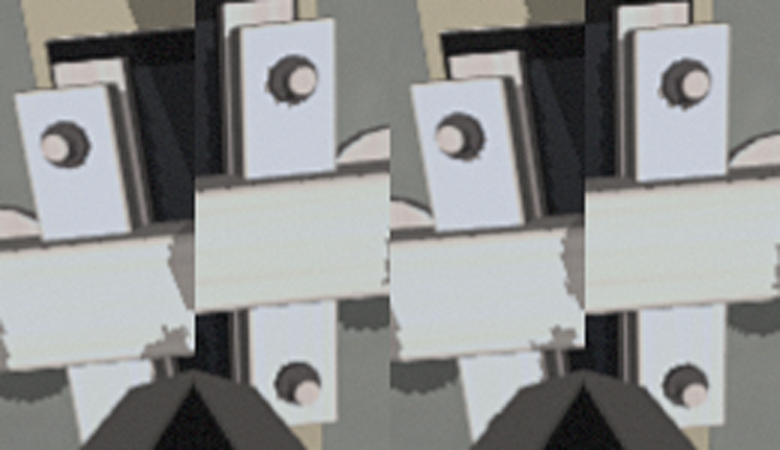

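Request:
play_rows([
  [-3, -38.8, 0],
  [-3, -38.8, 0],
  [-3, -38.7, 0],
  [-3, -38.7, 0],
  [0, 0, 30],
  [0, 0, 36],
  [0, 0, 35],
  [0, 0, 0],
], spin=[0, 0, 0, 0, 0, 0, 0, 0], fingers=[40, 40, 40, 40, 40, 40, 40, 40])

```text
time_s: 19.8
position: [0.5112, -0.2013, 0.1065]
eef_rot: [-0.004, 0.15, 0.989, 0.001]
wrist_force: [0.9, 0.2, 0.8]
gripper_width: 0.0791
```

Request:
play_rows([
  [0, 0, 0],
  [0, 0, 0],
  [0, 0, 0],
  [0, 0, 0],
  [0, 0, 0],
  [0, 0, 0],
], spin=[0, 0, 0, 0, 0, 0], fingers=[255, 255, 255, 255, 255, 255])

```text
time_s: 20.4
position: [0.5132, -0.2033, 0.1117]
eef_rot: [0.001, 0.15, 0.989, -0.0]
wrist_force: [0.3, 2.3, 7.6]
gripper_width: 0.0495
```

```bash
python3 st.py
```

```text
20.4 [ 513.2 -203.3  111.7] yaw y 72.78 xax [-0.955  0.296 -0.002] F [0.3  2.27 7.63] T [0.433 0.038 0.022] w 49.5 j1,6 [-0.44 -1.71] -0.001
```

Request:
play_rows([
  [0, 0, 0.28],
  [0, 0, 0.28],
], spin=[8.5, 8.5], fingers=[255, 255])

```text
time_s: 20.6
position: [0.5132, -0.2034, 0.1112]
eef_rot: [0.001, 0.297, 0.955, -0.0]
wrist_force: [-1.8, 1.0, 8.1]
gripper_width: 0.0498
```

```bash
python3 st.py
```

```text
20.6 [ 513.2 -203.4  111.2] yaw y 55.48 xax [-0.824  0.567 -0.002] F [-1.76  1.01  8.1 ] T [0.213 0.264 0.304] w 49.8 j1,6 [-0.44 -1.41] -3.048
```

Request:
play_rows([
  [0, 0, 0.28],
  [0, 0, 0.28],
], spin=[8.5, 8.5], fingers=[255, 255])

```text
time_s: 20.8
position: [0.5131, -0.2035, 0.1107]
eef_rot: [0.001, 0.435, 0.901, -0.0]
wrist_force: [-2.4, 0.5, 9.0]
gripper_width: 0.05
```

```bash
python3 st.py
```

```text
20.8 [ 513.1 -203.5  110.7] yaw y 38.46 xax [-0.622  0.783 -0.002] F [-2.39  0.54  9.  ] T [0.056 0.476 0.278] w 50.0 j1,6 [-0.44 -1.11] -2.776
```

Request:
play_rows([
  [0, 0, 0.28],
  [0, 0, 0.28],
], spin=[8.5, 8.5], fingers=[255, 255])

```text
time_s: 21.0
position: [0.513, -0.2036, 0.1102]
eef_rot: [0.001, 0.563, 0.826, -0.0]
wrist_force: [-2.6, -0.1, 9.4]
gripper_width: 0.0494
```

```bash
python3 st.py
```

```text
21.0 [ 513.  -203.6  110.2] yaw y 21.46 xax [-0.366  0.931 -0.001] F [-2.55 -0.06  9.4 ] T [-0.047  0.736  0.308] w 49.4 j1,6 [-0.44 -0.82] -2.763
```

Request:
play_rows([
  [0, 0, 0.28],
  [0, 0, 0.28],
  [0, 0, 0.28],
  [0, 0, 0.28],
], spin=[8.5, 8.5, 8.5, 8.5], fingers=[255, 255, 255, 255])

```text
time_s: 21.4
position: [0.5128, -0.2036, 0.1092]
eef_rot: [0.001, 0.78, 0.626, -0.0]
wrist_force: [-4.3, 0.4, 11.8]
gripper_width: 0.0497
```

```bash
python3 st.py
```

```text
21.4 [ 512.8 -203.6  109.2] yaw y -12.55 xax [ 0.217  0.976 -0.001] F [-4.35  0.4  11.76] T [-0.021  1.219  0.353] w 49.7 j1,6 [-0.44 -0.22] -2.739
```

Request:
play_rows([
  [0, 0, 0.13],
  [0, 0, 0],
], spin=[5, 0], fingers=[255, 255])

```text
time_s: 21.6
position: [0.5128, -0.2036, 0.109]
eef_rot: [0.001, 0.806, 0.592, -0.0]
wrist_force: [-4.6, 0.8, 11.0]
gripper_width: 0.0491
```

```bash
python3 st.py
```

```text
21.6 [ 512.8 -203.6  109. ] yaw y -17.4 xax [ 0.299  0.954 -0.001] F [-4.62  0.77 11.05] T [-0.007  1.176  0.059] w 49.1 j1,6 [-0.44 -0.14] 1.624
```

Request:
play_rows([
  [0, 0, 0],
  [0, 0, 0],
  [0, 0, 0],
  [0, 0, -50],
  [0, 0, -50],
  [0, 0, 0],
  [0, 0, 0],
  [0, 0, 0],
  [0, 0, 0],
  [0, 0, 0],
], spin=[0, 0, 0, -8.5, -8.5, -8.5, -8.5, -8.5, -8.5, -8.5], fingers=[60, 40, 40, 40, 40, 40, 40, 40, 40, 40])

```text
time_s: 22.6
position: [0.5127, -0.2032, 0.2076]
eef_rot: [-0.0, 0.402, 0.916, 0.0]
wrist_force: [-0.3, 0.1, -0.8]
gripper_width: 0.0792
```

Request:
play_rows([
  [0, 0, 0],
  [0, 0, 0],
  [0, 0, 0],
  [0, 0, 0],
  [0, 0, 0],
], spin=[-8.5, -8.5, -8.5, -4, 0], fingers=[40, 40, 40, 40, 40])

```text
time_s: 23.1
position: [0.5127, -0.2032, 0.2076]
eef_rot: [-0.0, 0.158, 0.987, 0.0]
wrist_force: [0.7, 1.0, -0.8]
gripper_width: 0.0792
```

```bash
python3 st.py
```

```text
23.1 [ 512.7 -203.2  207.6] yaw y 71.84 xax [-0.95   0.312  0.   ] F [ 0.72  1.   -0.81] T [-0.052  0.037 -0.004] w 79.2 j1,6 [-0.44 -1.7 ] -1.498
```

Request:
play_rows([
  [3.6, 38.8, -4],
  [3.6, 38.8, 0],
  [3.7, 38.8, 0],
  [3.7, 38.7, 0],
  [0, 0, 0],
  [0, 0, 0],
], spin=[0, 0, 0, 0, 0, 0], fingers=[40, 40, 40, 40, 40, 40])

```text
time_s: 23.7
position: [0.5474, -0.051, 0.2116]
eef_rot: [-0.0, 0.158, 0.987, -0.0]
wrist_force: [-0.5, 0.2, 0.0]
gripper_width: 0.0798
```

```bash
python3 meas.py w7; python3 ana.py w6 w7; python3 st.py
```

```text
w6 8660 bar ends [87.69 87.6 ] tilt [0.0003 0.0001] glass [29.65 29.77 29.71] knobtops [np.float64(143.47), np.float64(143.27)]
w7 8600 bar ends [87.87 85.23] tilt [0.0085 0.0009] glass [29.69 29.83 29.76] knobtops [np.float64(143.57), np.float64(140.61)]
23.75 [547.2 -51.7 211.6] yaw y 71.71 xax [-0.949  0.314  0.   ] F [ 0.17 -0.89  0.22] T [-0.02  -0.014  0.   ] w 79.2 j1,6 [-0.16 -1.41] 0.095
```

Request:
play_rows([
  [3.5, 38.6, 0],
  [3.5, 38.6, 0],
  [3.5, 38.6, 0],
  [3.5, 38.6, 0],
  [0, 0, 30],
  [0, 0, 36],
  [0, 0, 35],
  [0, 0, 0],
], spin=[0, 0, 0, 0, 0, 0, 0, 0], fingers=[40, 40, 40, 40, 40, 40, 40, 40])

```text
time_s: 24.55
position: [0.5803, 0.0981, 0.1064]
eef_rot: [-0.004, 0.159, 0.987, -0.001]
wrist_force: [-1.2, -0.0, 0.2]
gripper_width: 0.0791
```

Request:
play_rows([
  [0, 0, 0],
  [0, 0, 0],
  [0, 0, 0],
  [0, 0, 0],
  [0, 0, 0],
  [0, 0, 0],
], spin=[0, 0, 0, 0, 0, 0], fingers=[255, 255, 255, 255, 255, 255])

```text
time_s: 25.15
position: [0.5827, 0.099, 0.1121]
eef_rot: [0.001, 0.158, 0.987, -0.0]
wrist_force: [-3.0, -4.8, 6.6]
gripper_width: 0.0497
```

```bash
python3 st.py
```

```text
25.15 [582.7  99.  112.1] yaw y 71.77 xax [-0.95   0.313 -0.002] F [-2.96 -4.8   6.62] T [-0.937  0.524  0.026] w 49.7 j1,6 [ 0.11 -1.15] 0.009
```

Request:
play_rows([
  [0, 0, 0.28],
  [0, 0, 0.28],
  [0, 0, 0.28],
], spin=[8.5, 8.5, 8.5], fingers=[255, 255, 255])

```text
time_s: 25.45
position: [0.5826, 0.0989, 0.1114]
eef_rot: [0.001, 0.375, 0.927, -0.0]
wrist_force: [-4.2, -6.1, 10.0]
gripper_width: 0.0495
```

```bash
python3 st.py
```

```text
25.45 [582.6  98.9 111.4] yaw y 45.95 xax [-0.719  0.695 -0.002] F [-4.2  -6.09  9.99] T [-1.356  0.863  0.287] w 49.5 j1,6 [ 0.11 -0.69] -2.791
```

Request:
play_rows([
  [0, 0, 0.28],
  [0, 0, 0.28],
  [0, 0, 0.28],
], spin=[8.5, 8.5, 8.5], fingers=[255, 255, 255])

```text
time_s: 25.75
position: [0.5825, 0.0987, 0.1106]
eef_rot: [0.001, 0.57, 0.821, -0.0]
wrist_force: [-6.4, -7.5, 11.1]
gripper_width: 0.0496
```

```bash
python3 st.py
```

```text
25.75 [582.5  98.7 110.6] yaw y 20.44 xax [-0.349  0.937 -0.002] F [-6.43 -7.49 11.07] T [-1.58   1.225  0.344] w 49.6 j1,6 [ 0.11 -0.25] -2.762
```

Request:
play_rows([
  [0, 0, 0.28],
  [0, 0, 0.28],
  [0, 0, 0.28],
  [0, 0, 0.28],
], spin=[8.5, 8.5, 8.5, 8.5], fingers=[255, 255, 255, 255])

```text
time_s: 26.15
position: [0.5823, 0.0987, 0.1095]
eef_rot: [0.001, 0.786, 0.619, -0.0]
wrist_force: [-8.7, -7.5, 12.1]
gripper_width: 0.0492
```

```bash
python3 st.py
```

```text
26.15 [582.3  98.7 109.5] yaw y -13.55 xax [ 0.234  0.972 -0.002] F [-8.7  -7.46 12.07] T [-1.555  1.699  0.399] w 49.2 j1,6 [0.11 0.34] -2.739
```

Request:
play_rows([
  [0, 0, 0.14],
  [0, 0, 0],
], spin=[5, 0], fingers=[255, 255])

```text
time_s: 26.35
position: [0.5822, 0.0987, 0.1094]
eef_rot: [0.001, 0.811, 0.585, -0.0]
wrist_force: [-8.4, -6.2, 11.7]
gripper_width: 0.0494
```

```bash
python3 st.py
```

```text
26.35 [582.2  98.7 109.4] yaw y -18.4 xax [ 0.316  0.949 -0.001] F [-8.39 -6.2  11.67] T [-1.563  1.612  0.026] w 49.4 j1,6 [0.11 0.43] 1.62
```

Released torque looks right. I'll let go, rise and measure from the centre.

Request:
play_rows([
  [0, 0, 0],
  [0, 0, 0],
  [0, 0, 0],
  [0, 0, -50],
  [0, 0, -50],
  [0, 0, 0],
  [0, 0, 0],
  [0, 0, 0],
  [0, 0, 0],
  [0, 0, 0],
], spin=[0, 0, 0, -8.5, -8.5, -8.5, -8.5, -8.5, -8.5, -8.5], fingers=[60, 40, 40, 40, 40, 40, 40, 40, 40, 40])

```text
time_s: 27.35
position: [0.5823, 0.0998, 0.2077]
eef_rot: [-0.0, 0.41, 0.912, 0.0]
wrist_force: [-0.2, -0.3, -0.0]
gripper_width: 0.0793
```

Request:
play_rows([
  [0, 0, 0],
  [0, 0, 0],
  [0, 0, 0],
  [0, 0, 0],
  [0, 0, 0],
], spin=[-8.5, -8.5, -8.5, -5, 0], fingers=[40, 40, 40, 40, 40])

```text
time_s: 27.85
position: [0.5823, 0.0997, 0.2077]
eef_rot: [-0.0, 0.158, 0.987, 0.0]
wrist_force: [-0.5, -0.3, -0.2]
gripper_width: 0.0792
```

Request:
play_rows([
  [-3.5, -38.6, -3.5],
  [-3.5, -38.6, 0],
  [-3.5, -38.6, 0],
  [-3.5, -38.6, 0],
  [0, 0, 0],
  [0, 0, 0],
], spin=[0, 0, 0, 0, 0, 0], fingers=[40, 40, 40, 40, 40, 40])

```text
time_s: 28.45
position: [0.5474, -0.0517, 0.2114]
eef_rot: [0.0, 0.16, 0.987, 0.0]
wrist_force: [-0.2, -0.1, -0.2]
gripper_width: 0.0791
```

```bash
python3 meas.py w8; python3 ana.py w1 w4 w5 w6 w7 w8; python3 st.py
```

```text
w1 8760 bar ends [91.71 93.04] tilt [-0.0043  0.    ] glass [29.64 29.87 29.75] knobtops [np.float64(147.52), np.float64(148.9)]
w4 8712 bar ends [88.71 90.  ] tilt [-0.0042  0.0001] glass [29.65 29.82 29.73] knobtops [np.float64(144.51), np.float64(145.83)]
w5 8656 bar ends [88.72 87.5 ] tilt [ 0.0039 -0.0001] glass [29.59 29.81 29.7 ] knobtops [np.float64(144.52), np.float64(143.21)]
w6 8660 bar ends [87.69 87.6 ] tilt [0.0003 0.0001] glass [29.65 29.77 29.71] knobtops [np.float64(143.47), np.float64(143.27)]
w7 8600 bar ends [87.87 85.23] tilt [0.0085 0.0009] glass [29.69 29.83 29.76] knobtops [np.float64(143.57), np.float64(140.61)]
w8 8561 bar ends [85.6  85.22] tilt [0.0012 0.0015] glass [29.71 29.75 29.73] knobtops [np.float64(140.93), np.float64(140.64)]
28.5 [547.5 -51.  211.3] yaw y 71.67 xax [-0.949  0.314 -0.   ] F [ 0.59  0.06 -0.25] T [ 0.059  0.003 -0.043] w 79.5 j1,6 [-0.16 -1.41] -0.015
```

View pics/w8.png

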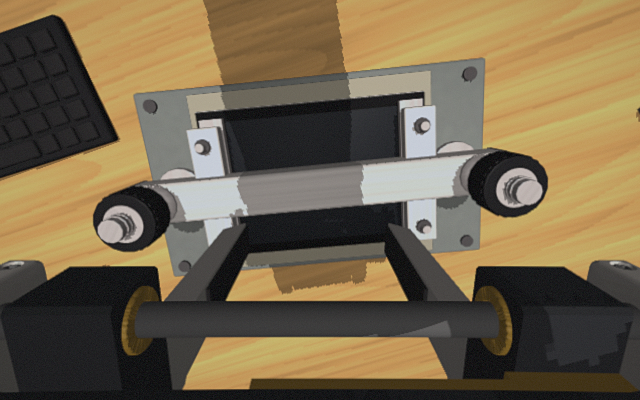

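```bash
python3 - <<'E'
from h import *
p,d=capture("scene"); cv2.imwrite("pics/scene9.png",p[:,:,::-1])
a=cv2.imread("pics/scene0.png")[120:330,130:500]; b=p[120:330,130:500,::-1]
cv2.imwrite("pics/cmp.png",cv2.resize(np.vstack([a,b]),None,fx=1.4,fy=1.4,interpolation=2))
# tablet edges in press frame from w1 and w8
import pickle
L=np.array([.5822,.0995]);R=np.array([.5123,-.2023]);C=(L+R)/2;yd=(L-R)/np.linalg.norm(L-R);xd=np.array([yd[1],-yd[0]])
for n in("w1","w8"):
    s,p,d=pickle.load(open(f"pics/{n}.pkl","rb")); W=cloud("wrist",d,s); t=(W[...,:2]-C)@yd;x=(W[...,:2]-C)@xd
    g=p.mean(2); m=(W[...,2]>.018)&(W[...,2]<.036)&(g<60)&(abs(t)<.07)&(x>.02)&(x<.1)
    print(n,[round(1000*np.percentile(x[m&(abs(t-c)<.01)],99),1) for c in(-.06,-.04,0,.04,.06)])
E
```

```text
w1 [np.float64(81.9), np.float64(82.0), np.float64(82.1), np.float64(82.2), np.float64(82.3)]
w8 [np.float64(82.3), np.float64(82.8), np.float64(82.7), np.float64(82.4), np.float64(82.9)]
```

View pics/cmp.png

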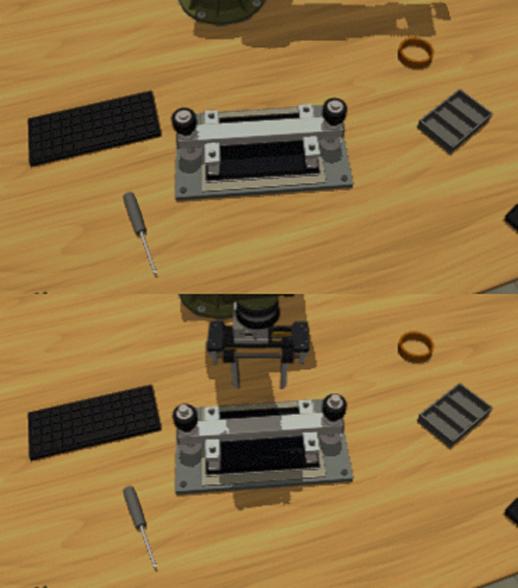

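The before and after views match: keyboard, tape, tray and screwdriver are where they were, the bridge is level, and the gripper is clear above it. I'll hand in.

```bash
python3 -c "
from plant import hand_in; print(hand_in())"
```

```text
the job is handed in; nothing more can be done
None
```

I clamped the tablet and handed the job in at about 28.5 s of the 72 s, with the gripper open and clear of everything. The knobs were turned clockwise in alternation, right knob first:

| Step | Right | Left | Result |
|---|---|---|---|
| 1 | 90° | 90° | Both shoes still off the glass |
| 2 | about 80° | about 31° | Both shoes at first touch, bridge level within 0.1 mm |
| 3 | 90° | 90° | Final quarter turn each |

- **Touch:** The bridge stood 57.9 mm above the glass after step 2, against the nominal 58 mm. Turning torque went from about 0.21–0.25 N m while free to about 0.30 N m at touch. It ended at 0.35 N m on the right and 0.40 N m on the left, near the expected rise of 0.13 N m.
- **Level:** Last check put the bridge ends at 85.6 mm (left) and 85.2 mm (right), a difference of about 0.4 mm. The largest tilt seen along the way was about 2.7 mm, against the 5 mm limit.
- **Undisturbed:** The tablet's edge measured within about 0.8 mm of its starting place, close to what I can measure. The other things on the bench look unmoved in before-and-after pictures.

**A check that disagreed:** in the final quarter turn the gripper turned 90° each time. The knobs sank only about 2.5–2.7 mm, which is about 80°, and the bridge about 2.1–2.4 mm, where 90° should give 3.0 mm. I put this down to play under load or a few degrees of slip in the grip. As "about a quarter turn, no further" was asked, I did not top it up.

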